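Key the chuck plate onto the trimming wheel

TASK

The white chuck plate on the trimming wheel sits raised because the notch in its rim is not over the wheel's red drive pin. With a fingertip, push against the plate's orange studs to turn it until the notch is over the pin, then press the plate straight down until it is fully home on the wheel and take the hand away. Only push and press: do not lift the plate, and leave the two glaze jars and the label roll where they stand.

Things in the scene. Friction and masses are not known exactly. Their poses are not given: they have to be found in the camera images.
- wheel: Low dark steel trimming wheel screwed to the bench, which does not move or turn: foot 160 mm and flange 176 mm across, flange top 40 mm above the bench. Origin on the wheel's axis at the bench top, z up; its x axis points toward the drive pin. To its right (-y side) stands a blue bag sealer whose raised arm reaches 310 mm above the bench: pass over it.
- pin (a point): Tip of the red drive pin: upright, 10 mm thick with a domed top, fixed in the flange 70 mm from the wheel's axis; this point is 50.5 mm above the bench. Half of the pin lies under the plate's rim until the notch is over it; a red stripe on the flange and its edge marks its direction.
- plate_center (a point): Centre of the top of the low grey hub (42 mm across at its foot, 38 mm at the top, 5 mm high) in the middle of the white chuck plate, on the wheel's axis. The plate is 144 mm across and 12 mm thick; its flat top lies 5 mm below this point. At the start this point is 68.5 mm above the bench, fully home 57.5 mm. This is the place to press.
- notch (a point): Middle of the open notch in the plate's rim, at the height of the plate's flat top, 70 mm from the axis. The notch is 16 mm wide at the rim, 12 mm deep radially and goes through the plate; a black line on the plate points to it from the hub.
- stud_1 (a point): Top centre of an orange upright stud on the plate, 18 mm thick, standing 22 mm above the plate's flat top, 46 mm from the axis, 60 degrees anticlockwise (seen from above) of the notch.
- stud_2 (a point): Top centre of the orange stud opposite the notch: same size, 180 degrees from the notch.
- stud_3 (a point): Top centre of the third orange stud: same size, 60 degrees clockwise of the notch.
- turn (a joint): Angle of the plate about the wheel's axis (rad), positive anticlockwise seen from above, without stops either way: 0 or 6.283 when the notch is over the pin. It starts anywhere between 0.7 and 5.58, so the shorter way may be either. It takes about 0.1 N m to turn (about 2 N at a stud) and stays where it is left.
- seat (a joint): How far the plate is pressed down (m): 0 at the start, 0.011 fully home on the wheel, negative if lifted. A stiff rubber ring holds it at any height; it takes about 6 N to press down. Unless the notch is within about 3 mm of the pin (a little more, as the pin's dome leads it in) the pin stops it after about 1 mm.
- jar_cobalt_mid (a point): Centre of the blue glaze jar with a black lid, 62 mm across and 75 mm tall, standing on the bench. Leave it.
- jar_iron_mid (a point): Centre of the dark brown glaze jar with a red lid, 54 mm across and 70 mm tall, standing on the bench. Leave it.
- label_roll_mid (a point): Centre of the small off-white label roll, 60 mm across and 26 mm tall, lying on the bench. Leave it.

How it is judged:
By the outcome, as a careful person would: the job done as asked, in the order asked, and still so for the second after the job is handed in, with the robot touching nothing.
It also fails if it takes over 58 s, if anything falls off the work surface, if the arm or the gripper's body presses on something with over 40 N, if the wrist force passes 120 N, or if a joint passes its speed limit or range.

ROBOT

A 6-joint arm with a two-finger parallel gripper is mounted at the origin on the work surface; the furniture and walls round the work are solid. World frame = base frame: x ahead of the robot, y to its left, z up, the work surface at z = 0. Lengths are in m, angles in rad, forces in N, time in s.
With the tool pointing down it reaches from about 0.375 to 0.9 m from the base axis. Payload 3.1 kg.
Tool frame: the origin (TCP) lies midway between the tips of the shut fingers; the grasp point (between the pads) lies 19 mm behind it; z points along the fingers, y is the line along which they close (so a half turn about z gives the same grasp; the last joint's range is limited). The gripper opens to 85 mm and grips with 20 to 120 N. Pads are 22 mm wide; open, the fingers measure 114 mm over their backs; the gripper's body (76 mm by 85 mm) begins 54 mm behind the grasp point. The pads swing forward as they close: fully open they stand 13 mm farther back than shut.
Start: joints at [-1.355, 0.527, 1.433, -0, 1.181, -0.178], TCP at [0.24, -0.577, 0.231] pointing down, gripper open.
Joint ranges: [-3.08, 3.08], [-0.75, 2.2], [0.22, 2.44], [-1.43, 4.57], [0, 2.65], [-2.85, 2.85]. Speed limits (rad/s): [2.79, 2.79, 3.14, 3.14, 3.14, 3.14].

INTERFACE

Orientations are given as a unit quaternion [x, y, z, w].
In Python, from station import manip gives the robot as it stands.
- The arm moves only by the tool move_arm, never from a script. Its argument "increments" is a list that holds one entry, the list of rows, each a list of 5 numbers: the gripper's target within -1 to 1 (shut at 1, half-way at 0, fully open at -1), then the shift along the world's x, y, z in m, then the turn about the world's z in degrees. In form: [[[fingers, dx, dy, dz, twist], ...]]. A call has 1 to 8 rows; each row shifts and turns the commanded pose from where the row before left it; what a row does not reach is not made up. A row lasts 1/10 s, in which the tool goes at most 50 mm and 8.59 degrees, less where a joint would pass 70% of its speed; a pose out of reach is approached as far as the arm can. A call with a gripper value outside its range is refused whole. The fingers move at their own pace and stop on an object; "newtons" is the grip in N (left out, the last holds). Time passes only in rows, so rows that do not move let the fingers close. It gives the time, the measured TCP pose, the force, the opening and the grip force at its end, in the units of the state.
- manip.sense(): the state, without advancing time (a new reading comes with each control period).
- manip.snapshot(name): name is "scene" or "top" or "wrist"; returns a dict with "img" (480x640x3 uint8, red, green, blue), "fx", "fy", "cx", "cy" (pixels), "world_to_cam" (4x4, takes a point from world to camera coordinates); the wrist camera has in their place "tool_from_camera" (4x4, takes a point from camera to tool coordinates, whose origin is the TCP and whose axes are the flange's). Camera axes: x right, y down, z forward; pixel columns grow to the right and rows downward; lengths in m; the calibration is good to about 2 mm. A picture is of the moment at which its call begins: read the wrist's pose just before it. There is no depth.
- manip.sign_off(): hands the job in; it is judged then, once.
Trained networks look in the newest picture that a camera, given by its name, has taken for a name from the list of things; names that differ only in an ending like _2 or _b are one class to them, and where a whole thing is asked for, a point or a joint stands for the part that bears it (a point fixed in the world has none). Each returns a list of dicts, best first, with "confidence" (0 to 1); they miss things now and then, are a little off and sometimes report something else, mostly with a low value. They report only what shows in the picture. A call takes as long as a camera call.
- manip.spot_in(label, camera): "xyz" ([x, y, z] in m, in world coordinates, good to about 4 mm: the middle of the surface that is visible of it).
- manip.mark_of(label, camera): "xyz" ([x, y, z] in m, in world coordinates, good to about 4 mm: a listed point, or the origin of a listed thing).
The state is a dict: "t": time; "q": joint angles; "qd": joint speeds; "tau": joint torques, N m; "tcp_pos": TCP position; "tool_rot": TCP orientation; "force": force on the tool from outside, world axes, zero at the start; "ft_torque": the same for the moment, N m; "finger_gap": opening from 0.0 (shut) to 1.0 (fully open); "gripper_force": force on a finger pad.
Only numpy, scipy, OpenCV 4.12 (cv2) and the standard library are available. Lean on these libraries where they do the work, as an engineer would, in place of code of your own. Each camera call takes 0.05 s, during which the arm holds its last target. There are 200 camera calls.

## Working session

There is one attempt and no reset: what is moved stays moved. The work goes in short steps, Python scripts to look and compute and a tool call to move; the robot and the scene stay as the last step left them, time stands still between calls to the robot, and variables do not carry over. Pictures are saved under pics/ and viewed, at most 10 in all, crops included, and the job is handed in when it is done.

Besides the shell and the picture viewer there is one more tool, called after "Request:" as name(argument=value, ...) on one line, values as JSON. move_arm: Moves the arm, as the interface text tells. Its arguments: {"type":"object","properties":{"increments":{"type":"array","items":{"type":"array","items":{"type":"array","items":{"type":"number"}}}},"newtons":{"type":"number"}},"required":["increments"]}

```bash
mkdir -p pics; python3 - <<'E'
from station import manip
import cv2,numpy as np
for c in("scene","top"):
    s=manip.snapshot(c); cv2.imwrite(f"pics/{c}0.png",s["img"][:,:,::-1])
    for l in("wheel","pin","plate_center","notch","stud_1","stud_2","stud_3","jar_cobalt_mid","jar_iron_mid","label_roll_mid"):
        print(c,l,[(np.round(d["xyz"],3).tolist(),round(d["confidence"],2)) for d in manip.mark_of(l,c)[:4]])
st=manip.sense();print(st["t"],st["tcp_pos"],st["tool_rot"],st["force"])
E
```

```text
scene wheel [([0.504, 0.051, -0.002], 0.94)]
scene pin []
scene plate_center [([0.505, 0.051, 0.065], 0.67)]
scene notch [([0.516, 0.122, 0.062], 0.63)]
scene stud_1 [([0.466, 0.079, 0.085], 0.94), ([0.496, 0.01, 0.083], 0.88)]
scene stud_2 [([0.466, 0.079, 0.085], 0.94), ([0.496, 0.01, 0.083], 0.88)]
scene stud_3 [([0.466, 0.079, 0.085], 0.94), ([0.496, 0.01, 0.083], 0.88)]
scene jar_cobalt_mid [([0.65, -0.059, 0.04], 0.63)]
scene jar_iron_mid [([0.438, 0.283, 0.034], 0.66)]
scene label_roll_mid [([0.382, -0.29, 0.01], 0.89)]
top wheel [([0.501, 0.048, 0.004], 0.94)]
top pin [([0.56, 0.091, 0.05], 0.85)]
top plate_center [([0.509, 0.047, 0.071], 0.96)]
top notch [([0.514, 0.116, 0.065], 0.67)]
top stud_1 [([0.469, 0.081, 0.089], 0.91), ([0.499, 0.005, 0.083], 0.91), ([0.544, 0.066, 0.086], 0.71), ([0.385, -0.292, 0.014], 0.64)]
top stud_2 [([0.469, 0.081, 0.089], 0.91), ([0.499, 0.005, 0.083], 0.91), ([0.544, 0.066, 0.086], 0.71), ([0.385, -0.292, 0.014], 0.64)]
top stud_3 [([0.469, 0.081, 0.089], 0.91), ([0.499, 0.005, 0.083], 0.91), ([0.544, 0.066, 0.086], 0.71), ([0.385, -0.292, 0.014], 0.64)]
top jar_cobalt_mid [([0.652, -0.058, 0.037], 0.97)]
top jar_iron_mid [([0.44, 0.284, 0.035], 0.67)]
top label_roll_mid [([0.386, -0.292, 0.015], 0.57), ([0.439, 0.287, 0.036], 0.26)]
1.1 [ 0.24042729 -0.57689293  0.2313309 ] [9.80580916e-01 1.96114929e-01 1.46079072e-05 2.94899320e-05] [ 0.37072832 -0.06190641  0.10907657]
```

View pics/top0.png

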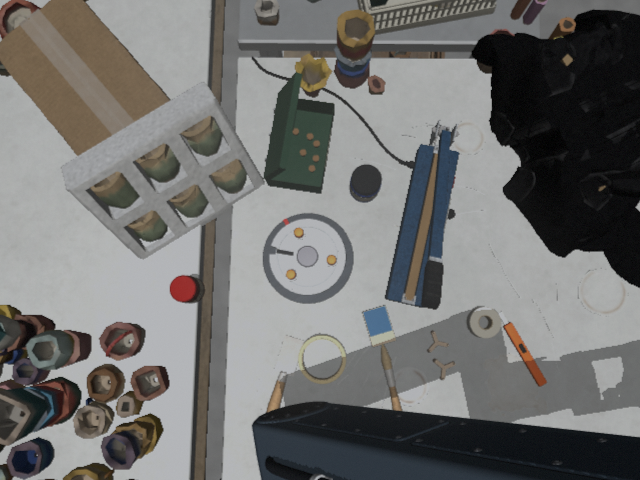

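View pics/scene0.png

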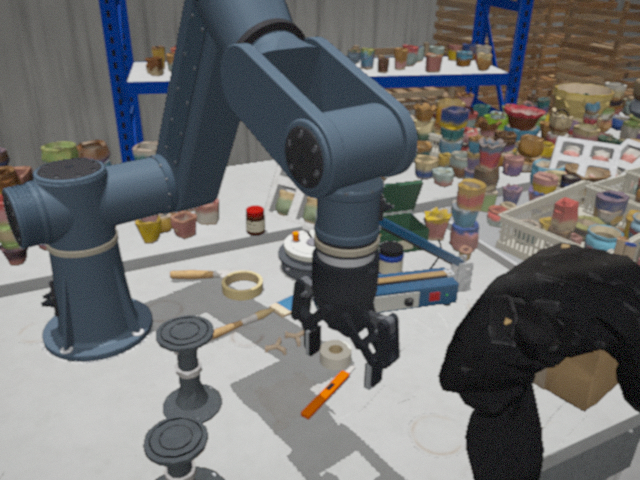

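The top view shows the plate centre at (308,257), the pin and its red stripe at (286,222), and the notch and black line at (271,251). The studs are at (298,232), (332,260) and (291,274). The turn is about +45°, so the plate has to go clockwise. I'll push stud_1, the one nearest the robot on its left, because that side is away from the sealer. In the scene view the arm hides most of the wheel, and the sealer stands beyond it.

First I'll rise and pass over the sealer with the fingers shut.

Request:
move_arm(increments=[[[1,0,0,0.05,0],[1,0,0,0.05,0],[1,0,0,0.05,0],[1,0.01,0.04,0.02,0],[1,0.015,0.045,0,0],[1,0.015,0.045,0,0],[1,0.015,0.045,0,0],[1,0.015,0.045,0,0]]], newtons=40)

```text
t: 1.9
tcp_pos: [0.3106, -0.355, 0.4015]
tool_rot: [0.981, 0.196, 0.0, 0.0]
force: [-0.3, -0.1, -0.6]
finger_gap: -0.002
gripper_force: 0.0
```

Request:
move_arm(increments=[[[1,0.015,0.045,0,0],[1,0.015,0.045,0,0],[1,0.015,0.045,0,0],[1,0.015,0.045,0,0],[1,0.015,0.045,0,0],[1,0.015,0.045,0,0],[1,0.015,0.045,0,0],[1,0.01,0.04,0,0]]])

```text
t: 2.7
tcp_pos: [0.4258, 0.0003, 0.4017]
tool_rot: [0.98, 0.197, 0.001, 0.0]
force: [0.4, -0.6, -0.2]
finger_gap: -0.005
gripper_force: 0.0
```

```bash
cat > h.py <<'E'
from station import manip
import cv2,numpy as np
from scipy.spatial.transform import Rotation as R
def wrist(name=None):
    st=manip.sense(); s=manip.snapshot("wrist")
    T=np.eye(4);T[:3,:3]=R.from_quat(st["tool_rot"]).as_matrix();T[:3,3]=st["tcp_pos"]
    s["W"]=T@s["tool_from_camera"]
    if name: cv2.imwrite(f"pics/{name}.png",s["img"][:,:,::-1])
    return s,st
def ray(s,uv,z):
    W=s["W"] if "W" in s else np.linalg.inv(s["world_to_cam"])
    d=W[:3,:3]@[(uv[0]-s["cx"])/s["fx"],(uv[1]-s["cy"])/s["fy"],1]
    return (W[:3,3]+d*(z-W[2,3])/d[2])
def blobs(s,which,amin=8):
    h=cv2.cvtColor(s["img"],cv2.COLOR_RGB2HSV)
    m=cv2.inRange(h,(8,110,110),(22,255,255)) if which=="orange" else cv2.inRange(h,(0,150,80),(6,255,255))|cv2.inRange(h,(174,150,80),(180,255,255))
    n,l,a,c=cv2.connectedComponentsWithStats(m)
    return [(c[i],a[i,4]) for i in range(1,n) if a[i,4]>=amin]
def marks(cam):
    for l in("wheel","pin","plate_center","notch","stud_1"):
        print(cam,l,[(np.round(d["xyz"],3).tolist(),round(d["confidence"],2)) for d in manip.mark_of(l,cam)[:3]])
E
python3 - <<'E'
from h import *
s,st=wrist("w1"); marks("wrist"); print(st["tcp_pos"],st["q"])
for w,z in(("orange",.0855),("red",.045)):
    for c,a in blobs(s,w): print(w,c,a,ray(s,c,z))
t=manip.snapshot("top"); marks("top")
for w,z in(("orange",.0855),("red",.045)):
    for c,a in blobs(t,w):
        p=ray(t,c,z)
        if abs(p[0]-.505)<.12 and abs(p[1]-.05)<.12:print("top",w,c,a,p)
E
```

```text
wrist wheel [([0.501, 0.05, 0.002], 0.78)]
wrist pin [([0.543, 0.066, 0.082], 0.61), ([0.495, 0.002, 0.085], 0.2)]
wrist plate_center [([0.499, 0.052, 0.066], 0.64)]
wrist notch [([0.502, 0.053, 0.065], 0.4)]
wrist stud_1 [([0.463, 0.083, 0.085], 0.98), ([0.496, 0.004, 0.084], 0.89), ([0.544, 0.067, 0.088], 0.85)]
[4.25784237e-01 3.23947574e-04 4.01651884e-01] [-2.63157701e-01  6.21948428e-02  1.63538258e+00  2.46045890e-04
  1.44278357e+00  9.11996140e-01]
orange [543.59270998  62.33597464] 631 [ 0.6649007  -0.18123968  0.0855    ]
orange [307.51612903  75.32258065] 62 [0.54671524 0.06658647 0.0855    ]
orange [274.76595745 134.46808511] 47 [0.46957056 0.07861333 0.0855    ]
orange [337.95488722 136.61654135] 133 [0.49699489 0.00616335 0.0855    ]
orange [  0.95 182.9 ] 40 [0.28027746 0.37931149 0.0855    ]
orange [ 21.46666667 204.53333333] 15 [0.26202318 0.35055019 0.0855    ]
orange [ 27.15384615 227.        ] 13 [0.23447074 0.33861228 0.0855    ]
orange [ 36.5  250.25] 8 [0.20666307 0.32149772 0.0855    ]
orange [  6.59898477 279.12690355] 197 [0.14862386 0.35203892 0.0855    ]
orange [506.92857143 295.35714286] 14 [ 0.39214082 -0.29599925  0.0855    ]
orange [502.19512195 333.07723577] 492 [ 0.33799699 -0.32065762  0.0855    ]
red [112.94172494  90.87801088] 1287 [0.43781907 0.29483238 0.045     ]
top wheel []
top pin []
top plate_center []
top notch []
top stud_1 []
```

View pics/w1.png

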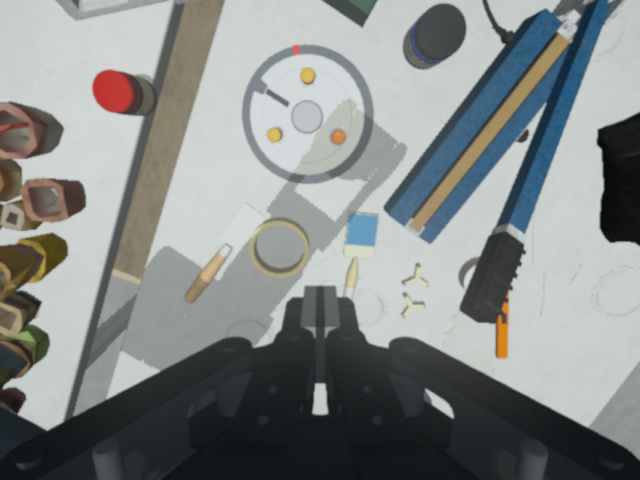

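The wrist view shows the wheel clearly: hub at (306,117), studs at (307,75), (275,134) and (338,137), notch line towards (262,88), red stripe at (297,49). From the studs I get the centre at (0.5045, 0.050) and the notch at 80.8°. I'll go down behind stud_1 and measure the stripe's angle.

Request:
move_arm(increments=[[[1,0.006,0.014,-0.045,7.1],[1,0.006,0.014,-0.045,7.1],[1,0.006,0.014,-0.045,7.1],[1,0.006,0.014,-0.045,7.1],[1,0,0,-0.05,0],[1,0,0,-0.05,0],[1,0,0,-0.03,0],[1,0,0,-0.018,0]]])

```text
t: 4.1
tcp_pos: [0.4483, 0.0538, 0.0707]
tool_rot: [0.903, 0.43, -0.002, -0.001]
force: [0.8, -0.4, -0.3]
finger_gap: 0.001
gripper_force: 0.0
```

```bash
python3 - <<'E'
from h import *
st=manip.sense();print(st["tcp_pos"],st["tool_rot"],st["force"],st["q"])
C=np.array([.5045,.05])
t=manip.snapshot("top");t["img"]=cv2.imread("pics/top0.png")[:,:,::-1].copy()
for w,z in(("orange",.0855),("red",.042)):
    for c,a in blobs(t,w,3):
        p=ray(t,c,z)
        if np.hypot(*(p[:2]-C))<.12:print("top",w,c,a,p,np.hypot(*(p[:2]-C)))
# stripe in w1 with its pose
T=np.eye(4);T[:3,:3]=R.from_quat([.98,.197,.001,0]).as_matrix();T[:3,3]=[.42578,.00032,.40165]
s=manip.snapshot("wrist");s["W"]=T@s["tool_from_camera"]
im=cv2.imread("pics/w1.png");h=cv2.cvtColor(im,cv2.COLOR_BGR2HSV)
m=((h[...,0]<8)|(h[...,0]>172))&(h[...,1]>120);m[:, :240]=0;m[:,380:]=0;m[180:]=0
y,x=np.nonzero(m);c=(x.mean(),y.mean());p=ray(s,c,.042);d=p[:2]-C
print(c,len(x),p,np.hypot(*d),np.degrees(np.arctan2(d[1],d[0])))
E
```

```text
[0.4482905  0.05375486 0.07071332] [ 0.90273473  0.43019264 -0.00174643 -0.00112185] [ 0.76093596 -0.39830461 -0.28378918] [-1.29043811e-01  5.96449304e-01  1.99227290e+00 -2.16543136e-05
  5.57021852e-01  5.52356543e-01]
top orange [298.27419355 232.        ] 62 [0.54676632 0.06645876 0.0855    ] 0.04535782725515917
top orange [331.04918033 259.3442623 ] 61 [0.49675259 0.00491941 0.0855    ] 0.0457414738357709
top orange [290.51612903 273.9516129 ] 62 [0.46860296 0.07897905 0.0855    ] 0.046134395287202694
(np.float64(295.8048780487805), np.float64(49.48780487804878)) 41 [0.57429377 0.09504609 0.042     ] 0.08306817367472125 32.83888937118025
```

Request:
move_arm(increments=[[[1,0.0037,0.0048,0,0],[1,0.0037,0.0048,0,0]]])

```text
t: 4.4
tcp_pos: [0.458, 0.0636, 0.0744]
tool_rot: [0.903, 0.43, 0.001, 0.001]
force: [-1.9, -2.5, 0.5]
finger_gap: 0.003
gripper_force: 1.8
```

Request:
move_arm(increments=[[[1,0.0014,0.0042,0,-5],[1,0.0016,0.004,0,-5],[1,0.0021,0.0039,0,-5],[1,0.0024,0.0036,0,-5],[1,0.0027,0.0034,0,-5],[1,0.0029,0.0032,0,-5],[1,0.0033,0.003,0,-5],[1,0,0,0,0]]])

```text
t: 5.2
tcp_pos: [0.4742, 0.0894, 0.0747]
tool_rot: [0.99, 0.14, 0.001, 0.0]
force: [-0.5, -0.7, -0.0]
finger_gap: 0.0
gripper_force: 0.3
```

```bash
python3 - <<'E'
from h import *
C=np.array([.504,.050])
st=manip.sense();print(st["tcp_pos"],st["tool_rot"],st["force"])
t=manip.snapshot("top");cv2.imwrite("pics/t2.png",cv2.resize(t["img"][180:330,230:390,::-1],None,fx=4,fy=4))
for c,a in blobs(t,"orange",3):
    p=ray(t,c,.0855);d=p[:2]-C
    if np.hypot(*d)<.12:print(c,a,p,np.hypot(*d),np.degrees(np.arctan2(d[1],d[0])))
for f in("top0",):
    h=cv2.cvtColor(cv2.imread("pics/top0.png"),cv2.COLOR_BGR2HSV)
    m=((h[...,0]<8)|(h[...,0]>172))&(h[...,1]>100);m[:,:260]=0;m[:,360:]=0;m[:205]=0;m[310:]=0
    y,x=np.nonzero(m);print(list(zip(x,y)));p=ray(t,(x.mean(),y.mean()),.042);d=p[:2]-C
    print(p,np.hypot(*d),np.degrees(np.arctan2(d[1],d[0])))
E
```

```text
[0.47415173 0.08944726 0.07469185] [9.90174084e-01 1.39834568e-01 1.22286919e-03 2.84105222e-04] [-0.50754664 -0.71007869 -0.01785682]
[315.45  231.325] 40 [0.54849827 0.03461131 0.0855    ] 0.047084055354286586 -19.076756320603497
[323.15 273.35] 60 [0.47068992 0.01902714 0.0855    ] 0.045484938376319735 -137.0822597838286
[(np.int64(284), np.int64(219)), (np.int64(285), np.int64(219)), (np.int64(286), np.int64(219)), (np.int64(283), np.int64(220)), (np.int64(284), np.int64(220)), (np.int64(285), np.int64(220)), (np.int64(286), np.int64(220)), (np.int64(287), np.int64(220)), (np.int64(283), np.int64(221)), (np.int64(284), np.int64(221)), (np.int64(285), np.int64(221)), (np.int64(286), np.int64(221)), (np.int64(287), np.int64(221)), (np.int64(284), np.int64(222)), (np.int64(285), np.int64(222)), (np.int64(286), np.int64(222)), (np.int64(287), np.int64(222)), (np.int64(288), np.int64(222)), (np.int64(285), np.int64(223)), (np.int64(286), np.int64(223)), (np.int64(287), np.int64(223)), (np.int64(288), np.int64(223)), (np.int64(286), np.int64(224))]
[0.57427772 0.09447478 0.042     ] 0.08316828871390373 32.32740059876518
```

View pics/t2.png

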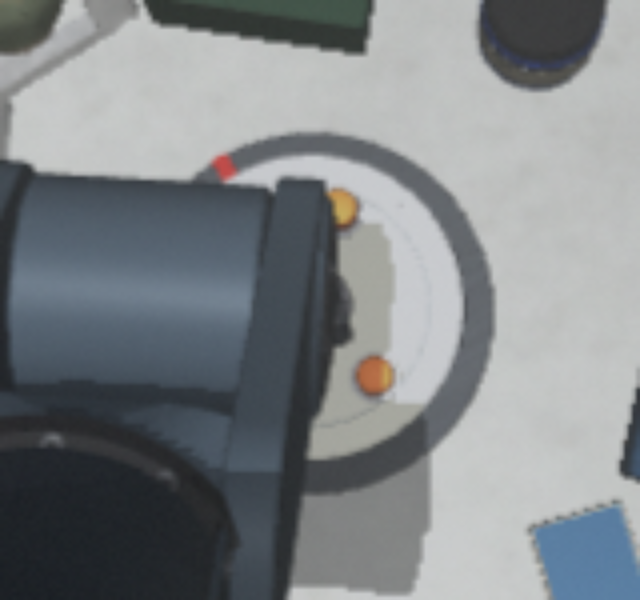

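The top view shows two free studs at about (316,231) and (323,273), which puts the notch at about 42.8°. The stripe is at about 32.4°, so about 10° remains. I'll push another 9.5°, back off, rise and look from above.

Request:
move_arm(increments=[[[1,0.0022,0.0016,0,-3.2],[1,0.0023,0.0015,0,-3.2],[1,0.0024,0.0013,0,-3.1],[1,0,0,0,0],[1,-0.008,-0.001,0,0],[1,-0.002,-0.01,0.03,0],[1,-0.02,-0.015,0.045,0],[1,-0.02,-0.015,0.045,0]]])

```text
t: 6.05
tcp_pos: [0.4305, 0.0529, 0.1916]
tool_rot: [0.998, 0.058, -0.0, -0.0]
force: [1.6, -0.4, 0.3]
finger_gap: 0.003
gripper_force: 0.0
```

Request:
move_arm(increments=[[[1,0,0,0.045,0],[1,0,0,0,0]]])

```text
t: 6.25
tcp_pos: [0.4346, 0.0525, 0.2411]
tool_rot: [0.998, 0.057, 0.007, 0.001]
force: [-0.2, -0.5, -0.3]
finger_gap: 0.001
gripper_force: 0.0
```

```bash
cat > ang.py <<'E'
from h import *
import sys
s,st=wrist(sys.argv[1]);print(st["t"],st["tcp_pos"])
C=np.array([.504,.050]);P=[]
for c,a in blobs(s,"orange",20):
    p=ray(s,c,.0855)
    if np.hypot(*(p[:2]-C))<.075: P.append(p[:2]);print("stud",c,a,p)
if len(P)==3: C=np.mean(P,0)
for p in P:print(np.hypot(*(p-C)),np.degrees(np.arctan2(*(p-C)[::-1])))
h=cv2.cvtColor(s["img"],cv2.COLOR_RGB2HSV)
m=(((h[...,0]<6)|(h[...,0]>174))&(h[...,1]>120)).astype(np.uint8)
n,l,a,c=cv2.connectedComponentsWithStats(m)
for i in range(1,n):
    p=ray(s,c[i],.042);d=p[:2]-C
    if a[i,4]>10 and np.hypot(*d)<.11:print("red",c[i],a[i,4],np.hypot(*d),np.degrees(np.arctan2(d[1],d[0])))
marks("wrist")
E
python3 ang.py w3
```

```text
6.25 [0.43455431 0.05253024 0.24113089]
stud [362.54037267  87.93167702] 161 [0.54549571 0.03194099 0.0855    ]
stud [275.20634921 137.94444444] 126 [0.50073516 0.09600661 0.0855    ]
stud [356.42056075 189.17445483] 321 [0.46745332 0.02562945 0.0855    ]
0.04523530636697085 -25.18754641300055
0.04497730707625304 94.88006805714242
0.0450607549012629 -145.43793843716125
red [291.76097561  56.23414634] 205 0.07692675195432365 32.25589479890236
wrist wheel [([0.502, 0.053, 0.003], 0.68), ([0.44, 0.284, 0.034], 0.52)]
wrist pin [([0.56, 0.087, 0.049], 0.82)]
wrist plate_center [([0.501, 0.054, 0.064], 0.81)]
wrist notch [([0.564, 0.088, 0.067], 0.66), ([0.468, 0.022, 0.088], 0.23)]
wrist stud_1 [([0.542, 0.032, 0.086], 0.87), ([0.466, 0.019, 0.087], 0.81)]
```

View pics/w3.png

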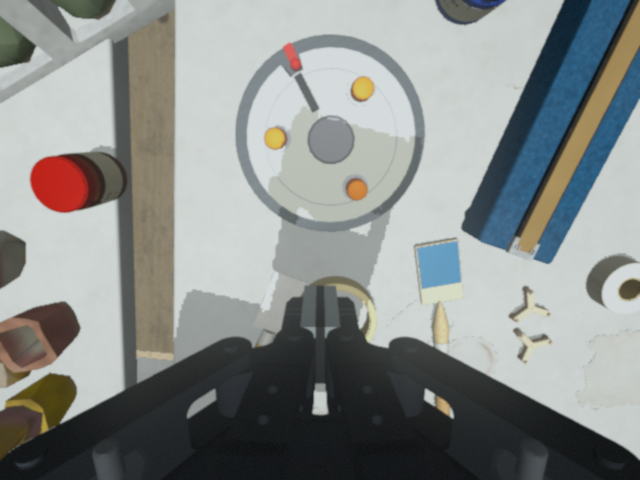

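The wrist view shows the pin at (293,62) inside the notch at about (296,68), with the black line pointing there. The notch measures 34.8° and the pin about 32.4°, so I'll check a zoom.

```bash
python3 -c "
import cv2;im=cv2.imread('pics/w3.png')[30:150,240:400];cv2.imwrite('pics/w3c.png',cv2.resize(im,None,fx=5,fy=5,interpolation=cv2.INTER_CUBIC))"
```

```text
(no output)
```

View pics/w3c.png

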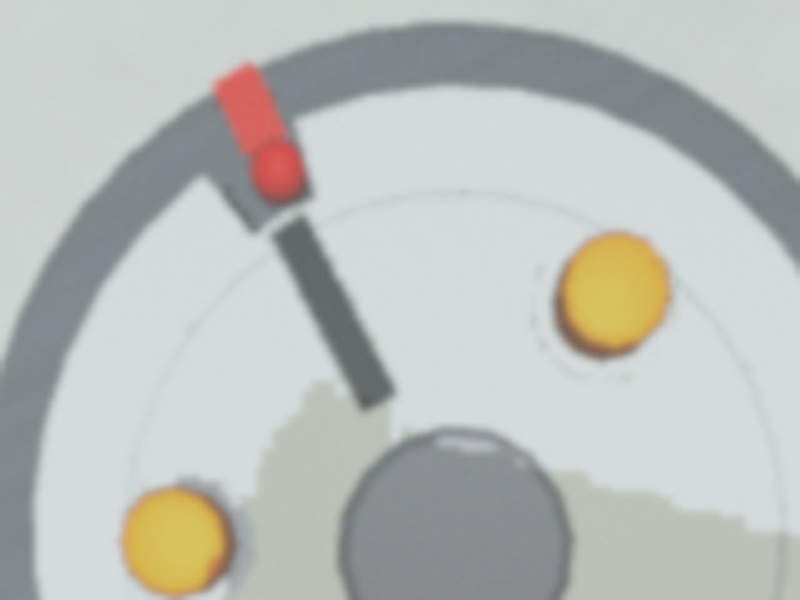

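The pin sits at the right (clockwise) side of the notch, so about 2.4° more clockwise is needed. I'll go back down behind stud_1.

Request:
move_arm(increments=[[[1,0.02,0.015,-0.045,0],[1,0.012,0.015,-0.045,0],[1,0.002,0.005,-0.045,-2.4],[1,0,0.005,-0.03,0],[1,0,0,0,0],[1,0,0,0,0]]])

```text
t: 7.15
tcp_pos: [0.4639, 0.0929, 0.0711]
tool_rot: [0.999, 0.036, -0.002, -0.0]
force: [-0.1, -0.5, 0.7]
finger_gap: -0.002
gripper_force: 0.0
```

Request:
move_arm(increments=[[[1,0.006,0.001,0,0],[1,0.006,0.0005,0,0],[1,0.003,0,0,0],[1,0,0,0,0],[1,0,0,0,0]]])

```text
t: 7.65
tcp_pos: [0.4804, 0.0942, 0.0727]
tool_rot: [0.999, 0.036, 0.001, 0.0]
force: [0.3, 0.3, -0.0]
finger_gap: -0.001
gripper_force: 0.0
```

Request:
move_arm(increments=[[[1,0.0015,0.0001,0,0],[1,0.001,0.0001,0,0],[1,0,0,0,0],[1,0,0,0,0]]])

```text
t: 8.05
tcp_pos: [0.4815, 0.0946, 0.0719]
tool_rot: [0.999, 0.036, -0.001, -0.0]
force: [-2.0, 0.3, 1.7]
finger_gap: 0.005
gripper_force: 1.1
```

```bash
python3 - <<'E'
from h import *
st=manip.sense();print(st["tcp_pos"],st["force"])
t=manip.snapshot("top");C=np.array([.504,.050])
for c,a in blobs(t,"orange",3):
    p=ray(t,c,.0855);d=p[:2]-C
    if np.hypot(*d)<.12:print(c,a,np.hypot(*d),np.degrees(np.arctan2(d[1],d[0])))
E
```

```text
[0.48150361 0.09457586 0.07190553] [-2.00555271  0.32317421  1.65731104]
[318.17741935 233.22580645] 62 0.045852881722642305 -26.570705717150652
[319.68253968 276.        ] 63 0.04555660593822221 -147.17813688169736
```

Request:
move_arm(increments=[[[1,0.0006,0,0,0],[1,0,0,0,0],[1,-0.01,-0.001,0,0],[1,-0.002,-0.01,0.03,0],[1,-0.02,-0.015,0.045,0],[1,-0.02,-0.015,0.045,0],[1,0,0,0.045,0],[1,0,0,0,0]]])

```text
t: 8.9
tcp_pos: [0.4357, 0.0535, 0.2398]
tool_rot: [0.999, 0.036, 0.007, 0.001]
force: [-0.1, -0.1, 1.1]
finger_gap: 0.001
gripper_force: 0.0
```

```bash
python3 ang.py w4; python3 -c "
import cv2;im=cv2.imread('pics/w4.png')[30:150,240:400];cv2.imwrite('pics/w4c.png',cv2.resize(im,None,fx=5,fy=5,interpolation=cv2.INTER_CUBIC))"
```

```text
8.9 [0.4357265  0.05347572 0.23975465]
stud [360.72666667  89.42      ] 150 [0.5444438  0.02958518 0.0855    ]
stud [272.72463768 138.2826087 ] 138 [0.50344671 0.09592259 0.0855    ]
stud [353.51376147 190.80428135] 327 [0.46619306 0.02767201 0.0855    ]
0.04517930637947299 -28.380361708381823
0.04488001387662144 91.5932182717018
0.04504838647877537 -148.72319238393493
red [286.08653846  59.41826923] 208 0.0766200172432323 32.33782662375088
wrist wheel [([0.504, 0.053, -0.0], 0.87)]
wrist pin [([0.565, 0.087, 0.055], 0.96)]
wrist plate_center [([0.498, 0.055, 0.071], 0.97)]
wrist notch [([0.563, 0.087, 0.065], 0.56)]
wrist stud_1 [([0.465, 0.023, 0.085], 0.95), ([0.499, 0.102, 0.089], 0.91), ([0.544, 0.028, 0.087], 0.69)]
```

View pics/w4c.png

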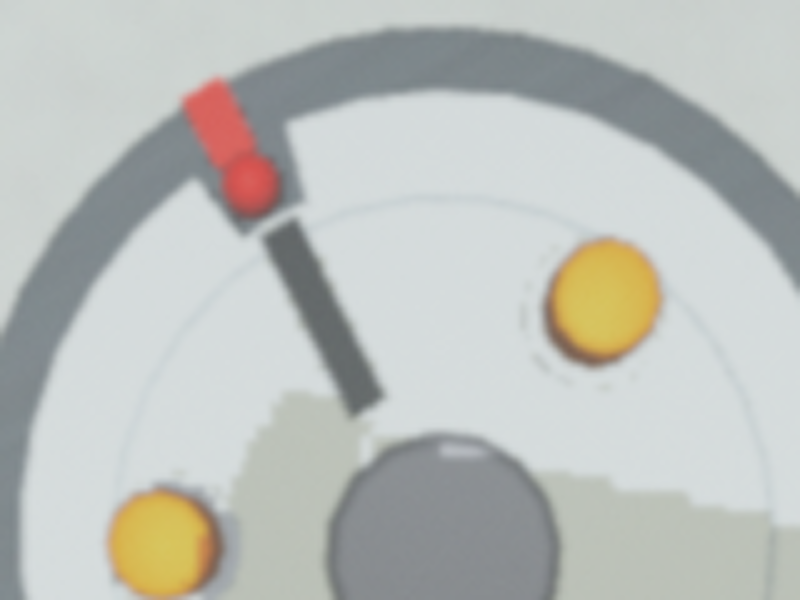

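The pin now sits near the middle of the notch: pin at (250,185), notch edges at about 215 and 297 on that row of the crop. The notch measures 31.5° against 32.3° for the pin, about 1 mm off, which is inside the tolerance. I'll move over the hub and press.

Request:
move_arm(increments=[[[1,0.023,-0.001,0,-7.5],[1,0.023,-0.001,0,-7.5],[1,0.023,-0.001,0,-7.5],[1,0,0,-0.045,-7.5],[1,0,0,-0.045,0],[1,0,0,-0.045,0],[1,0,0,-0.02,0],[1,0,0,0,0]]])

```text
t: 10.0
tcp_pos: [0.4976, 0.0518, 0.0751]
tool_rot: [0.975, -0.224, -0.005, 0.001]
force: [-0.8, -1.0, -0.5]
finger_gap: 0.001
gripper_force: 0.0
```

Request:
move_arm(increments=[[[1,0.006,-0.001,0,0],[1,0,0,-0.003,0],[1,0,0,0,0],[1,0,0,0,0]]])

```text
t: 10.4
tcp_pos: [0.5076, 0.0504, 0.0775]
tool_rot: [0.975, -0.224, 0.001, -0.0]
force: [-0.7, -0.6, -0.2]
finger_gap: -0.001
gripper_force: 0.0
```

Request:
move_arm(increments=[[[1,-0.0025,0,-0.003,0],[1,0,0,-0.003,0],[1,0,0,-0.003,0],[1,0,0,-0.003,0],[1,0,0,0,0],[1,0,0,0,0]]])

```text
t: 11.0
tcp_pos: [0.5042, 0.0504, 0.0643]
tool_rot: [0.975, -0.224, -0.0, 0.0]
force: [-0.9, -0.3, 1.1]
finger_gap: 0.009
gripper_force: 0.5
```

Request:
move_arm(increments=[[[1,0,0,-0.002,0],[1,0,0,-0.002,0],[1,0,0,-0.002,0],[1,0,0,0,0],[1,0,0,0,0]]])

```text
t: 11.5
tcp_pos: [0.5042, 0.0504, 0.0585]
tool_rot: [0.975, -0.224, -0.0, 0.0]
force: [-2.2, 0.4, 3.8]
finger_gap: -0.002
gripper_force: 1.7
```

Request:
move_arm(increments=[[[1,0,0,-0.001,0],[1,0,0,-0.001,0],[1,0,0,0,0],[1,0,0,0,0]]])

```text
t: 11.9
tcp_pos: [0.5042, 0.0505, 0.0572]
tool_rot: [0.975, -0.224, -0.0, 0.0]
force: [-2.7, -1.2, 9.6]
finger_gap: 0.001
gripper_force: 4.9
```

Request:
move_arm(increments=[[[1,0,0,-0.001,0],[1,0,0,0,0],[1,0,0,0,0]]])

```text
t: 12.2
tcp_pos: [0.5043, 0.0504, 0.0569]
tool_rot: [0.975, -0.224, 0.0, 0.0]
force: [-4.2, -0.7, 15.3]
finger_gap: 0.004
gripper_force: 8.1
```

Request:
move_arm(increments=[[[1,0,0,-0.001,0],[1,0,0,0,0],[1,0,0,0,0]]])

```text
t: 12.5
tcp_pos: [0.5043, 0.0505, 0.0567]
tool_rot: [0.975, -0.224, 0.0, 0.0]
force: [-4.3, 0.4, 22.8]
finger_gap: 0.0
gripper_force: 11.2
```

The force climbs steeply to 23 N while z holds at 0.0567 m, so the plate is at its stop. I'll take the hand straight up and check.

Request:
move_arm(increments=[[[1,0,0,0.005,0],[1,0,0,0.02,0],[1,0,0,0.045,0],[1,-0.03,0,0.045,0],[1,-0.03,0,0.045,0],[1,-0.03,0,0.03,7.5],[1,0,0,0,7.5],[1,0,0,0,0]]])

```text
t: 13.3
tcp_pos: [0.4191, 0.0504, 0.2387]
tool_rot: [0.995, -0.095, 0.002, 0.0]
force: [-0.1, -0.3, -0.5]
finger_gap: 0.001
gripper_force: 0.0
```

```bash
python3 ang.py w5; python3 - <<'E'
from h import *
manip.snapshot("scene")
for l in("plate_center","stud_1","notch","jar_cobalt_mid","jar_iron_mid","label_roll_mid"):
    for c in("scene","wrist"): print(c,l,[(np.round(d["xyz"],3).tolist(),round(d["confidence"],2)) for d in manip.mark_of(l,c)[:3]])
print(manip.sense()["force"])
E
```

```text
13.3 [0.4190963  0.05036396 0.23867469]
stud [316.64084507  60.06338028] 142 [0.54241485 0.02967966 0.0855    ]
stud [246.25 131.7 ] 140 [0.50255322 0.09406311 0.0855    ]
stud [337.45016077 160.79421222] 311 [0.46675813 0.02742898 0.0855    ]
0.04372257547447002 -28.274060543438793
0.043693558033599485 91.77778060643922
0.0436738208056749 -148.28111647035016
red [239.04954955  50.80630631] 222 0.07790110814207427 32.428537326410726
wrist wheel [([0.503, 0.05, -0.002], 0.69)]
wrist pin [([0.564, 0.087, 0.054], 0.85)]
wrist plate_center [([0.501, 0.055, 0.054], 0.89), ([0.466, 0.023, 0.074], 0.31), ([0.567, 0.087, 0.057], 0.16)]
wrist notch [([0.565, 0.086, 0.054], 0.72)]
wrist stud_1 [([0.498, 0.1, 0.072], 0.85), ([0.466, 0.023, 0.073], 0.78), ([0.539, 0.026, 0.076], 0.67)]
scene plate_center [([0.507, 0.05, 0.057], 0.91)]
wrist plate_center [([0.501, 0.055, 0.054], 0.89), ([0.466, 0.023, 0.074], 0.31), ([0.567, 0.087, 0.057], 0.16)]
scene stud_1 [([0.502, 0.094, 0.075], 0.79), ([0.463, 0.028, 0.072], 0.61), ([0.546, 0.03, 0.072], 0.56)]
wrist stud_1 [([0.498, 0.1, 0.072], 0.85), ([0.466, 0.023, 0.073], 0.78), ([0.539, 0.026, 0.076], 0.67)]
scene notch [([0.564, 0.086, 0.049], 0.78), ([0.502, 0.052, -0.002], 0.47), ([0.5, 0.096, 0.075], 0.3)]
wrist notch [([0.565, 0.086, 0.054], 0.72)]
scene jar_cobalt_mid [([0.651, -0.062, 0.038], 0.89)]
wrist jar_cobalt_mid []
scene jar_iron_mid [([0.442, 0.285, 0.033], 0.58)]
wrist jar_iron_mid [([0.441, 0.286, 0.034], 0.82)]
scene label_roll_mid [([0.388, -0.289, 0.009], 0.83)]
wrist label_roll_mid []
[-0.09869531  0.25543663  0.02218297]
```

View pics/w5.png

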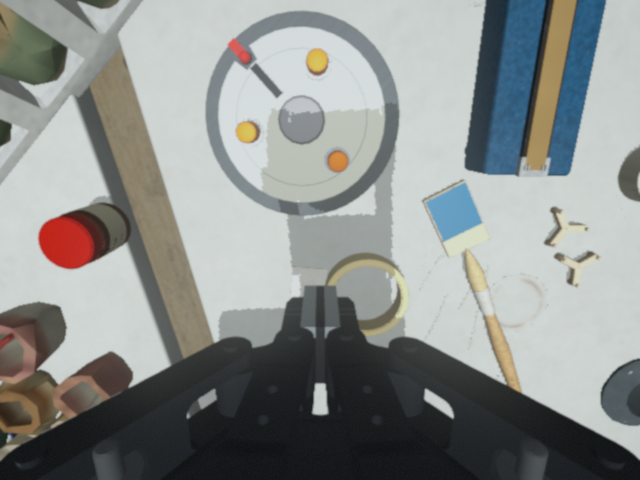

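The plate is down with the pin at (241,55) inside the notch. The plate centre reads about 0.057 m and the studs 0.073 m, and the jars and roll haven't moved.

```bash
python3 -c "
from station import manip
print(manip.sign_off())"
```

```text
the job is handed in; nothing more can be done
None
```

The plate is turned so its notch is over the drive pin, pressed fully home, the hand is clear, and the job is handed in at about 13 s on the robot's clock; no verdict was returned.

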